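Open the fume extractor's damper fully and start it

ROBOT

A 7-joint arm with a two-finger parallel gripper is mounted at the origin on a cart in front of the work surface, level with it; the furniture and walls round the work are solid. World frame = base frame: x ahead of the robot, y to its left, z up, the work surface at z = 0. Lengths are in m, angles in rad, forces in N, time in s.
With the tool pointing down it reaches from about 0.4 to 0.9 m from the base axis. Payload 5.5 kg.
Tool frame: the origin (TCP) lies on the centre line of the jaws, within the pads' length; the fingertips stand 19 mm ahead of it and the grasp point (between the pads) is the TCP; z points along the fingers, y is the line along which they close (so a half turn about z gives the same grasp; the last joint's range is limited). The gripper opens to 92 mm and grips with 3 to 60 N. Pads are 19 mm wide; open, the fingers measure 130 mm over their backs; the gripper's body (75 mm by 190 mm) begins 47 mm behind the grasp point.
Start: joints at [-1.083, 0.501, -0.427, 1.55, 0.221, 1.138, -0.21], TCP at [0.145, 0.634, 0.246] pointing down, gripper open.
Joint ranges: [-2.88, 2.88], [-0.31, 2.03], [-1.54, 1.56], [0.2, 2.42], [-1.41, 4.55], [0.19, 2.02], [-2.57, 2.57]. Speed limits (rad/s): [2.57, 2.57, 3.14, 3.14, 3.14, 3.14, 3.14].

INTERFACE

Orientations are given as a unit quaternion [x, y, z, w].
In Python, from plant import * gives the robot as it stands. The module is installed in compiled form; this text tells all that it offers.
- The arm moves only by the tool carry_out, never from a script. Its argument "steps" is a list of rows, each a list of 3 entries, a list of its own where there are three numbers: the shift along the world's x, y, z in cm, then the turn about the world's z in degrees, then the closure, from 0 (fully open) to 1 (shut). A call has 1 to 20 rows; each row shifts and turns the commanded pose from where the row before left it; what a row does not reach is not made up. A row lasts 1/10 s, in which the tool goes at most 50 mm and 8.59 degrees, less where a joint would pass 70% of its speed; a pose out of reach is approached as far as the arm can. A call is refused whole if a number of a shift passes 5 or a number of a turn 8.59, either way. A call with a gripper value outside its range is refused whole. The fingers move at their own pace and stop on an object; "force" is the grip in N (left out, the last holds). Time passes only in rows, so rows that do not move let the fingers close. It gives the time, the measured TCP pose, the force, the opening and the grip force at its end, in the units of the state.
- state(): the state, without advancing time (a new reading comes with each control period).
- capture(name): name is "scene" or "top"; returns a dict with "frame" (400x640x3 uint8, red, green, blue), "intrinsics" (3x3 intrinsics, pixels), "dist_coeffs" ([k1, k2, p1, p2, k3] as OpenCV has them; the pictures are not rectified), "view" (4x4, takes a point from world to camera coordinates). Camera axes: x right, y down, z forward; pixel columns grow to the right and rows downward; lengths in m; the calibration is good to about 2 mm. A picture is of the moment at which its call begins. There is no depth.
- finish_job(): hands the job in; it is judged then, once.
The state is a dict: "time_s": time; "joint_positions": joint angles; "joint_vel": joint speeds; "effort": joint torques, N m; "position": TCP position; "eef_rot": TCP orientation; "ft_force": force on the tool from outside, world axes, zero at the start; "torque": the same for the moment, N m; "opening": finger opening in m; "finger_force": force on a finger pad.
Only numpy, scipy, OpenCV 4.12 (cv2) and the standard library are available. Lean on these libraries where they do the work, as an engineer would, in place of code of your own. Each camera call takes 0.05 s, during which the arm holds its last target. There are 200 camera calls.

TASK

Get the fume extractor ready for soldering: with a fingertip, push the damper lever on top of it from closed, past the click at half open, all the way to its fully open end stop, and only then press the button on the start box fully down and let it come up again. Do not pinch the lever or pick anything up; leave the start box standing where it is and do not disturb the other things on the bench.

Things in the scene. Friction and masses are not known exactly. Their poses are not given: they have to be found in the camera images.
- extractor: bench fume extractor, bolted to the bench: grey painted steel box 150 (x) x 160 (y) x 96 (z) mm with a black slatted grille in front (-x) and a round steel spigot behind (+x, out to x = 103 mm). Origin: centre of its underside; z up. On top a flat steel quadrant plate with the damper lever and two stop pins (58 mm from the pivot, up to z = 113 mm).
- damper (a joint): the damper lever's angle, rad: 0 = closed (start), 0.6 = half open (first detent), 1.2 = fully open (second detent, end stop). Grows counter-clockwise seen from above: the lever points to the extractor's front (-x) and its end sweeps from the left (+y) to the right (-y). A detent draws it to the nearest of the three; crests at about 0.3 and 0.9, past which it snaps ahead by itself.
- damper_pivot (a point): point on the lever's upright turning axis, at the height of the paddle's top, 150 mm above the bench (at x = +45 mm in the extractor's frame)
- damper_tip (a point): centre of the top face of the lever's paddle, 90 mm from the pivot, 150 mm above the bench. The paddle is an upright black block on the end of the lever, 22 mm thick along the direction of travel, 26 mm wide along the lever, from 106 to 150 mm above the bench. Free space all round it above 115 mm.
- damper_push_face: the half of the paddle on the side from which it is pushed towards open (11 mm thick; pushing it over a crest takes about 5 to 8 N, and if let go before a crest the lever falls back; origin at the middle of the paddle's underside)
- damper_far_face: the other half of the paddle, on the side that leads when opening (11 mm thick; same origin)
- start_box: loose wireless start box, grey plastic, rectangular, 86 x 72 x 39 mm, about 0.5 kg, standing on four rubber feet, with one big round black push button in a black collar on top. Origin: centre of its underside; z up.
- start_button (a joint): travel of the start button in m: 0 = up, 0.006 = fully down; a spring returns it; fully down takes 5 N
- start_button_top (a point): centre of the button's top face (32 mm across) on the start box, moves with the button; it is pressed straight down
- cleaner: bystander: round black tip cleaner with brass wool, 68 mm across, 39 mm high; origin at the centre of its underside
- jar: bystander: small round flux jar, 44 mm across, 34 mm high; origin at the centre of its underside
- reel: bystander: solder reel, 49 mm across, 30 mm high; origin at the centre of its underside
- driver: bystander: small screwdriver lying on the bench, 148 mm long, 20 mm high; origin at the centre of its underside
- meter: bystander: multimeter lying on the bench, 138 x 72 x 46 mm; origin at the centre of its underside
There are look-alikes about, which are no part of the job. Several things have the shape of the start_box; the one meant has the colours described above.

How it is judged:
On the way, in this order (a step that is already met when the one before it is completed fails the run):
1. the damper lever is in its second detent, fully open (value of joint damper above 1.12 rad), for 0.2 s.
2. the start button is pressed down (value of joint start_button above 0.004 m), for 0.04 s.
At the end, for the whole second after the job is handed in: the damper lever rests fully open (above 1.12 of 1.2 rad), the start button is up again (under 1.5 mm) after a press of more than 4 mm, and the start box stands upright on the bench within 30 mm of where it stood (value of joint damper above 1.12 rad and value of joint start_button below 0.0015 m and distance of start_box from where it was at the start of the episode below 0.03 m and height (world z) of start_box below 0.01 m and angle between start_box's own z axis and vertical below 0.1 rad and linear speed of start_box below 0.02 m/s); the robot touches nothing.
It fails at once if the start button was pressed before the damper was fully open (value of joint start_button above 0.003 m and value of joint damper below 1.08 rad).
It fails at once if the lever's paddle was pinched between the fingers (contact force between the fingers and damper_push_face above 1 N and contact force between the fingers and damper_far_face above 1 N).
It fails at once if the start box was lifted, tipped or shoved away (height (world z) of start_box above 0.012 m or angle between start_box's own z axis and vertical above 0.2 rad or distance of start_box from where it was at the start of the episode above 0.03 m).
It fails at once if another thing on the bench was moved or lifted (distance of any of cleaner, jar, reel, driver, meter from where it was at the start of the episode above 0.03 m).
It also fails if it takes over 45 s, if anything falls off the work surface, if the arm or the gripper's body presses on something with over 40 N, if the wrist force passes 120 N, or if a joint passes its speed limit or range.

## Working session

There is one attempt and no reset: what is moved stays moved. The work goes in short steps, Python scripts to look and compute and a tool call to move; the robot and the scene stay as the last step left them, time stands still between calls to the robot, and variables do not carry over. Pictures are saved under pics/ and viewed, at most 10 in all, crops included, and the job is handed in when it is done.

Besides the shell and the picture viewer there is one more tool, called after "Call:" by a JSON object that holds its "method" and its "body". carry_out: Moves the arm, as the interface text tells. Its arguments: {"type":"object","properties":{"steps":{"type":"array","items":{"type":"array"}},"force":{"type":"number"}},"required":["steps"]}

```bash
mkdir -p pics; cat > h.py <<'E'
from plant import *
import numpy as np, cv2
def ray(c,uv):
    p=cv2.undistortPoints(np.array([[uv]],float),np.array(c["intrinsics"]),np.array(c["dist_coeffs"]))[0,0]
    V=np.array(c["view"]);R=V[:3,:3];t=V[:3,3]
    return -R.T@t, R.T@np.array([p[0],p[1],1])
def onz(c,uv,z):
    o,d=ray(c,uv);return o+d*(z-o[2])/d[2]
def proj(c,P):
    V=np.array(c["view"]);r,_=cv2.Rodrigues(V[:3,:3])
    return cv2.projectPoints(np.array(P,float).reshape(-1,3),r,V[:3,3],np.array(c["intrinsics"]),np.array(c["dist_coeffs"]))[0][:,0]
def tri(c1,a,c2,b):
    o1,d1=ray(c1,a);o2,d2=ray(c2,b)
    s=np.linalg.lstsq(np.c_[d1,-d2],o2-o1,rcond=None)[0]
    p,q=o1+s[0]*d1,o2+s[1]*d2
    return (p+q)/2,np.linalg.norm(p-q)
E
python3 - <<'E'
from h import *
import pickle
for n in("scene","top"):
    c=capture(n);pickle.dump(c,open(n+".pkl","wb"))
    cv2.imwrite(f"pics/{n}1.png",cv2.resize(c["frame"][:,:,::-1],(800,500)))
    V=np.array(c["view"]);print(n,-V[:3,:3].T@V[:3,3],V[2,:3])
s=state();print(s["time_s"],s["position"],s["eef_rot"],s["opening"])
E
```

```text
scene [-0.37260487 -0.82805856  1.18273672] [ 0.54773651  0.52012948 -0.65532438]
top [ 0.25347818 -0.01033514  1.47265273] [ 0.17950862  0.02706732 -0.98338396]
0.1 [0.14480699 0.63304965 0.24478044] [ 1.12169467e-01  9.93688696e-01 -8.75507563e-04 -1.37609476e-04] 0.09183213750929463
```

View pics/scene1.png

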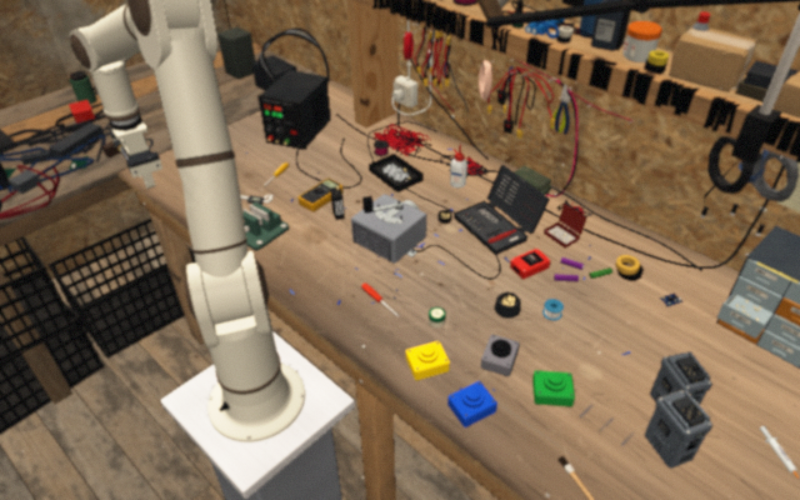

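View pics/top1.png

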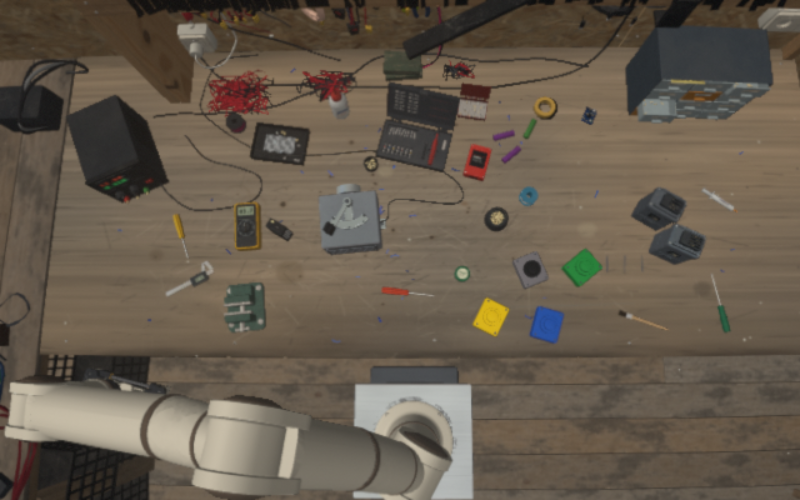

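The scene picture shows the extractor at about (390,230), its black paddle at (368,204) and the grey start box at (500,353). In the top picture the extractor is at (350,220), the paddle at (329,228), and the grey box's button at (532,268). The yellow, blue and green boxes are look-alikes. Next I'll zoom in and measure.

```bash
python3 - <<'E'
from h import *
import pickle
T=pickle.load(open("top.pkl","rb"));S=pickle.load(open("scene.pkl","rb"))
def dark(c,x0,y0,x1,y1,th=45):
    m=np.zeros(c["frame"].shape[:2],np.uint8)
    m[y0:y1,x0:x1]=(c["frame"][y0:y1,x0:x1].max(2)<th)
    n,l,st,ce=cv2.connectedComponentsWithStats(m)
    return [(st[i].tolist(),ce[i].round(1).tolist()) for i in range(1,n) if st[i,4]>12]
print("Tpad",dark(T,255,145,310,205));print("Spad",dark(S,280,150,345,210))
print("Tbtn",dark(T,405,195,445,235));print("Sbtn",dark(S,380,260,420,305))
a=cv2.resize(T["frame"][140:210,245:315,::-1],(400,400),interpolation=cv2.INTER_CUBIC)
b=cv2.resize(S["frame"][145:215,275:345,::-1],(400,400),interpolation=cv2.INTER_CUBIC)
cv2.imwrite("pics/crop1.png",np.hstack([a,b]))
E
```

```text
Tpad [([260, 179, 8, 8, 42], [263.2, 182.6])]
Spad [([315, 150, 9, 3, 16], [318.8, 150.5]), ([291, 158, 7, 11, 57], [293.9, 163.1])]
Tbtn [([419, 209, 13, 12, 119], [425.2, 214.6])]
Sbtn [([394, 273, 14, 12, 144], [400.6, 278.6])]
```

View pics/crop1.png

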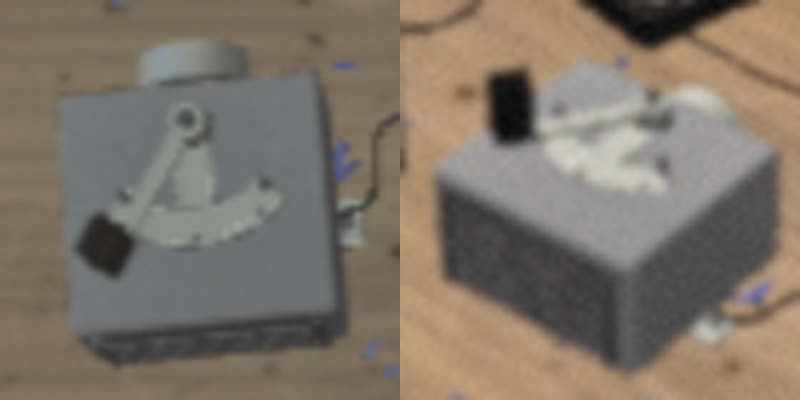

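The left crop (top view) shows the extractor's top-face corners at (60,97), (316,72), (337,308) and (75,335). The pivot boss is at (187,120), and the paddle top is near (105,243) on the left, so the lever is closed. The right crop confirms the upright black paddle at the left.

```bash
python3 - <<'E'
from h import *
import pickle
T=pickle.load(open("top.pkl","rb"));S=pickle.load(open("scene.pkl","rb"))
tc=lambda u,v:(245+u/5.714-.4,140+v/5.714-.4)
sc=lambda u,v:(275+(u-400)/5.714-.4,145+v/5.714-.4)
C=np.array([onz(T,tc(*p),.096) for p in[(60,97),(316,72),(337,308),(75,335)]])
print("top corners",C[:,:2].round(3),"sides",[np.linalg.norm(C[i]-C[i-1]).round(3) for i in range(4)])
ctr=C.mean(0);fx=(C[0]+C[1]-C[2]-C[3])[:2];yaw=np.arctan2(fx[1],fx[0]);l=(C[0]+C[3]-C[1]-C[2])[:2];yaw2=np.arctan2(-l[0],l[1])
print("ctr",ctr.round(3),"yaw",yaw,yaw2)
y=(yaw+yaw2)/2;ex=np.array([np.cos(y),np.sin(y)])
pv=ctr[:2]+.045*ex;print("pivot",pv,"boss@.118",onz(T,tc(187,120),.118))
tip=onz(T,tc(105,243),.15);print("tip top",tip, "r",np.linalg.norm(tip[:2]-pv),"ang rel -x",np.arctan2(*(tip[:2]-pv)[::-1])-y)
print("tip tri of dark centroids",tri(T,(263.2,182.6),S,(293.9,163.1)))
for a in(-.6,0,.6):
    d=y+np.pi+a;print("pred tip",a,pv+.09*np.array([np.cos(d),np.sin(d)]))
    
print("btn",onz(T,(425.2,214.6),.048),onz(S,(400.6,278.6),.048),tri(T,(425.2,214.6),S,(400.6,278.6)))
s=state();print(s["position"])
E
```

```text
top corners [[0.655 0.256]
 [0.669 0.103]
 [0.525 0.089]
 [0.51  0.243]] sides [np.float64(0.146), np.float64(0.154), np.float64(0.145), np.float64(0.155)]
ctr [0.59  0.173 0.096] yaw 0.09427144319495795 0.09668771355586812
pivot [0.63459997 0.17679898] boss@.118 [0.63387078 0.17632593 0.118     ]
tip top [0.55287027 0.21722355 0.15      ] r 0.09118053902507701 ang rel -x 2.5867843542689557
tip tri of dark centroids (array([0.55606628, 0.21936325, 0.13088959]), np.float64(0.0011837482322082633))
pred tip -0.6 [0.5558134  0.22030387]
pred tip 0 [0.5450099  0.16821886]
pred tip 0.6 [0.56550279 0.11913114]
btn [ 0.45965513 -0.32512275  0.048     ] [ 0.45850646 -0.32754839  0.048     ] (array([ 0.46036412, -0.32603665,  0.04501363]), np.float64(0.0007280209514991626))
[0.14480699 0.63304965 0.24478044]
```

Call:
{"method": "carry_out", "body": {"steps": [[[0,0,0],0,1],[[3.1,-2.6,0],-1,1],[[3.1,-2.6,0],-1,1],[[3.1,-2.6,0],-1,1],[[3.1,-2.6,0],-1,1],[[3.1,-2.6,0],-1,1],[[3.1,-2.6,0],-1,1],[[3.1,-2.6,0],-1,1],[[3.1,-2.6,0],-1,1],[[3.1,-2.6,0],-1,1],[[3.1,-2.6,0],-1,1],[[3.1,-2.6,0],-2,1],[[3.1,-2.6,0],-2,1],[[3.1,-2.6,0],-2,1],[[3.1,-2.6,0],0,1],[[0,0,0],0,1],[[0,0,0],0,1]], "force": 20}}

```text
time_s: 1.8
position: [0.5795, 0.2683, 0.2451]
eef_rot: [0.251, 0.968, -0.0, -0.0]
ft_force: [-1.1, 1.2, 0.1]
opening: 0.0004
finger_force: 0.0
```

Call:
{"method": "carry_out", "body": {"steps": [[[0,0,-3],0,1],[[0,0,-3],0,1],[[0,-0.4,-3],0,1],[[0,0,-1.4],0,1],[[0,0,0],0,1],[[0,0,0],0,1]]}}

```text
time_s: 2.4
position: [0.5789, 0.267, 0.1427]
eef_rot: [0.249, 0.969, 0.001, 0.0]
ft_force: [-1.0, 0.3, -0.3]
opening: 0.0003
finger_force: 0.0
```

```bash
python3 - <<'E'
from h import *
a=capture("top");b=capture("scene")
A=cv2.resize(a["frame"][130:210,245:325,::-1],(400,400),interpolation=cv2.INTER_CUBIC)
B=cv2.resize(b["frame"][135:215,265:345,::-1],(400,400),interpolation=cv2.INTER_CUBIC)
cv2.imwrite("pics/pre.png",np.hstack([A,B]));s=state();print(s["position"],s["ft_force"])
y=.0955;pv=np.array([.6343,.1766])
for k in range(0,25,3):
    th=y+np.pi-.6+np.radians(3*k);u=np.array([np.cos(th),np.sin(th)]);t=np.array([-u[1],u[0]])
    print(3*k,((pv+.09*u-.030*t)*100).round(1))
E
```

```text
[0.57982027 0.26689315 0.14369245] [ 0.02226435 -0.48248494  0.33595979]
0 [57.  24.6]
9 [56.  23.5]
18 [55.2 22.3]
27 [54.5 21. ]
36 [54.1 19.5]
45 [54. 18.]
54 [54.  16.6]
63 [54.3 15.1]
72 [54.8 13.7]
```

View pics/pre.png

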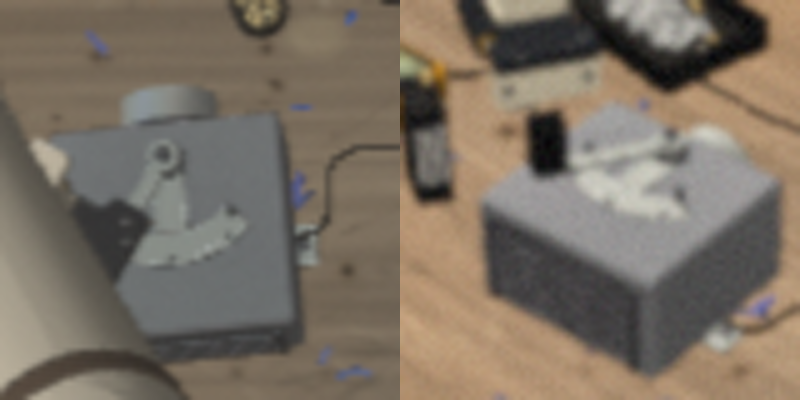

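The top view shows the arm hiding part of the finger, and the closed finger is on the paddle's left (push) side. The scene view shows the gripper behind the paddle at (545,140), not touching it. I'll push in two parts.

Call:
{"method": "carry_out", "body": {"steps": [[[-0.3,-0.7,-0.2],0,1],[[-0.3,-0.7,0],0,1],[[-0.3,-0.7,0],0,1],[[-0.3,-0.4,0],3,1],[[-0.3,-0.4,0],3,1],[[-0.3,-0.4,0],3,1],[[-0.3,-0.4,0],3,1],[[-0.3,-0.4,0],3,1],[[-0.2,-0.4,0],3,1],[[-0.2,-0.4,0],3,1],[[-0.2,-0.4,0],3,1],[[-0.2,-0.4,0],3,1],[[-0.1,-0.5,0],3,1],[[-0.1,-0.5,0],3,1],[[-0.1,-0.5,0],3,1]]}}

```text
time_s: 4.0
position: [0.5437, 0.1932, 0.1401]
eef_rot: [-0.063, 0.998, 0.0, 0.0]
ft_force: [-0.3, 1.2, -0.8]
opening: 0.0006
finger_force: 0.9
```

Call:
{"method": "carry_out", "body": {"steps": [[[-0.1,-0.5,0],3,1],[[0,-0.5,0],3,1],[[0,-0.5,0],3,1],[[0,-0.5,0],3,1],[[0,-0.5,0],3,1],[[0,-0.5,0],3,1],[[0.1,-0.5,0],3,1],[[0.1,-0.5,0],3,1],[[0.1,-0.5,0],3,1],[[0.1,-0.5,0],3,1],[[0.2,-0.4,0],3,1],[[0.2,-0.4,0],0,1],[[0,0,0],0,1],[[0,0,0],0,1]]}}

```text
time_s: 5.4
position: [0.548, 0.1389, 0.1399]
eef_rot: [-0.344, 0.939, 0.002, -0.001]
ft_force: [-7.1, 7.7, 3.4]
opening: 0.0006
finger_force: 5.2
```

```bash
python3 - <<'E'
from h import *
a=capture("top");b=capture("scene")
A=cv2.resize(a["frame"][130:210,245:325,::-1],(400,400),interpolation=cv2.INTER_CUBIC)
B=cv2.resize(b["frame"][135:215,265:345,::-1],(400,400),interpolation=cv2.INTER_CUBIC)
cv2.imwrite("pics/post.png",np.hstack([A,B]));s=state();print(s["position"],s["ft_force"])
E
```

```text
[0.54801424 0.13888501 0.13994364] [-6.91458159  7.84673721  3.82843273]
```

View pics/post.png

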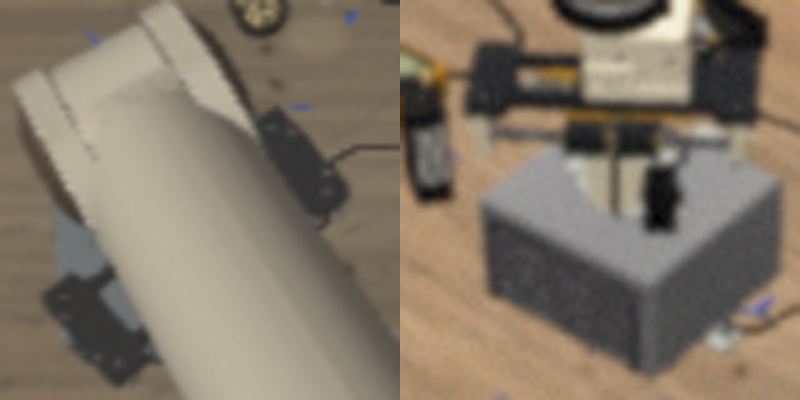

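Holding against about 10 N with no further motion puts the lever at its end stop, and the paddle in the scene view is now at (660,195), on the right. I'll back off, lift and check.

Call:
{"method": "carry_out", "body": {"steps": [[[-0.6,0.8,0],0,1],[[-1.2,1.6,0],0,1],[[-1.2,1.6,0],0,1],[[0,0,4],0,1],[[0,0,4],0,1],[[0,0,3],0,1],[[0,-4,0],0,1],[[-1,-4.5,0],-5,1],[[-1,-4.5,0],-5,1],[[-1,-4.5,0],-5,1],[[-1,-4.5,0],-5,1],[[-1,-4.5,0],-5,1],[[0,-4.5,0],-5,1]]}}

```text
time_s: 6.8
position: [0.4688, -0.1367, 0.2501]
eef_rot: [-0.086, 0.996, -0.001, -0.0]
ft_force: [1.9, 0.3, 0.3]
opening: 0.0007
finger_force: 0.0
```

```bash
python3 - <<'E'
from h import *
a=capture("top");b=capture("scene")
import pickle;S=pickle.load(open("scene.pkl","rb"));T=pickle.load(open("top.pkl","rb"))
r=lambda c,x,y,n:cv2.resize(c["frame"][y:y+n,x:x+n,::-1],(400,300),interpolation=cv2.INTER_CUBIC) if 0 else cv2.resize(c["frame"][y:y+int(n*.75),x:x+n,::-1],(400,300),interpolation=cv2.INTER_CUBIC)
cv2.imwrite("pics/chk.png",np.vstack([np.hstack([r(a,235,140,90),r(b,265,140,90)]),np.hstack([r(T,395,195,60),r(S,375,260,60)])]))
s=state();print(s["position"],s["eef_rot"],s["ft_force"])
# dark-button apparent top/bottom extents
for z in(.039,.043,.047,.051,.055):
  print(z,onz(T,(425.2,214.6),z)[:2].round(4),onz(S,(400.6,278.6),z)[:2].round(4))
E
```

```text
[ 0.46917536 -0.14231225  0.24999888] [-8.15612101e-02  9.96666284e-01 -2.02094589e-03 -5.26869252e-05] [-0.90519443 -0.14997373 -0.50002129]
0.039 [ 0.461  -0.3271] [ 0.4651 -0.3236]
0.043 [ 0.4604 -0.3262] [ 0.4622 -0.3253]
0.047 [ 0.4598 -0.3253] [ 0.4592 -0.3271]
0.051 [ 0.4592 -0.3245] [ 0.4563 -0.3289]
0.055 [ 0.4586 -0.3236] [ 0.4534 -0.3306]
```

View pics/chk.png

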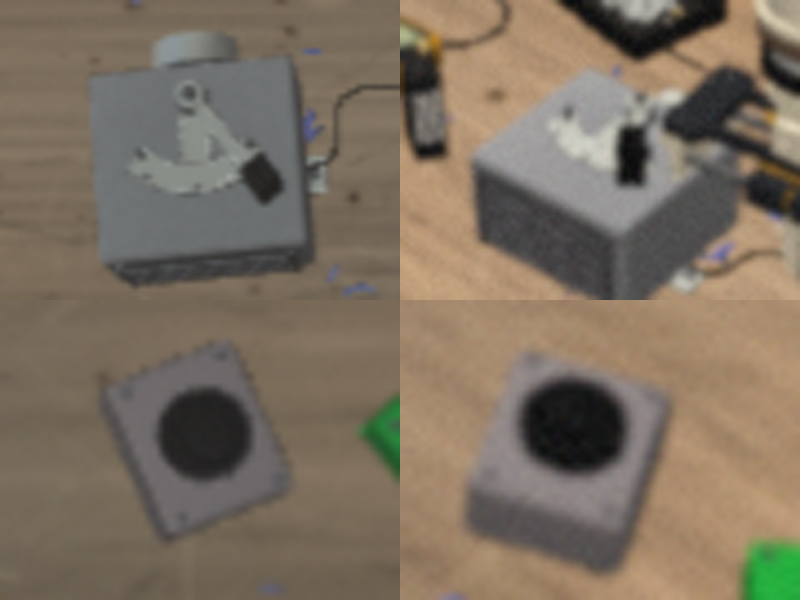

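The lever now points to the open side, with the paddle at (262,177) in the top-left crop. The lower crops show the grey box with its black button and collar centred at about (205,432). Next I'll move above the button.

Call:
{"method": "carry_out", "body": {"steps": [[[-0.2,-4.5,0],0,1],[[-0.2,-4.5,0],0,1],[[-0.2,-4.5,0],0,1],[[-0.3,-4.8,0],0,1],[[0,0,-4],0,1],[[0,0,-4],0,1],[[0,0,-4],0,1],[[0,0,-3],0,1],[[0,0,-1],0,1],[[0,0,0],0,1],[[0,0,0],0,1]]}}

```text
time_s: 8.0
position: [0.4628, -0.3178, 0.0911]
eef_rot: [-0.088, 0.996, -0.001, 0.001]
ft_force: [0.2, 0.5, 0.2]
opening: 0.0003
finger_force: 0.0
```

Call:
{"method": "carry_out", "body": {"steps": [[[-0.3,-0.8,0],0,1],[[0,0,-0.5],0,1],[[0,0,-0.5],0,1],[[0,0,-0.5],0,1],[[0,0,-0.2],0,1],[[0,0,0],0,1],[[0,0,0],0,1]]}}

```text
time_s: 8.7
position: [0.4592, -0.3262, 0.0741]
eef_rot: [-0.088, 0.996, -0.001, 0.0]
ft_force: [-1.9, -0.5, 13.4]
opening: 0.0005
finger_force: 6.5
```

Call:
{"method": "carry_out", "body": {"steps": [[[0,0,0.2],0,1],[[0,0,0],0,1]]}}

```text
time_s: 8.9
position: [0.4592, -0.3262, 0.0754]
eef_rot: [-0.088, 0.996, -0.001, 0.0]
ft_force: [-0.8, -2.2, 3.4]
opening: 0.0001
finger_force: 2.1
```

Call:
{"method": "carry_out", "body": {"steps": [[[0,0,0.2],0,1],[[0,0,0],0,1]]}}

```text
time_s: 9.1
position: [0.4592, -0.3259, 0.0771]
eef_rot: [-0.088, 0.996, -0.0, 0.0]
ft_force: [0.8, -2.2, 3.5]
opening: 0.0008
finger_force: 1.6
```

Call:
{"method": "carry_out", "body": {"steps": [[[0,0,0.2],0,1],[[0,0,0],0,1]]}}

```text
time_s: 9.3
position: [0.459, -0.3252, 0.0788]
eef_rot: [-0.088, 0.996, 0.0, 0.0]
ft_force: [0.5, -1.1, 1.9]
opening: 0.0005
finger_force: 1.1
```

Call:
{"method": "carry_out", "body": {"steps": [[[0,0,0.3],0,1],[[0,0,0],0,1]]}}

```text
time_s: 9.5
position: [0.4586, -0.3245, 0.0815]
eef_rot: [-0.088, 0.996, 0.001, -0.0]
ft_force: [0.0, 0.2, 0.7]
opening: 0.0005
finger_force: 0.0
```

The force fell gradually over about 6 mm (hard stop at TCP z 0.074, free by about 0.081), which matches the full button stroke. Now I'll lift clear.

Call:
{"method": "carry_out", "body": {"steps": [[[0,0,1],0,1],[[0,0,4],0,1],[[0,0,4],0,1],[[0,0,4],0,1],[[-3,4,2],0,1],[[-2,4,0],0,1],[[0,4,0],0,1],[[0,4,0],0,1],[[0,0,0],0,1],[[0,0,0],0,1],[[0,0,0],0,1]]}}

```text
time_s: 10.6
position: [0.4109, -0.1691, 0.2306]
eef_rot: [-0.088, 0.996, -0.0, 0.0]
ft_force: [0.3, 0.1, -0.6]
opening: 0.0002
finger_force: 0.0
```

```bash
python3 - <<'E'
from h import *
a=capture("top");print(state()["position"])
cv2.imwrite("pics/end.png",cv2.resize(a["frame"][120:300,150:490,::-1],(800,424)))
E
```

```text
[ 0.41089025 -0.16932262  0.23041126]
```

View pics/end.png

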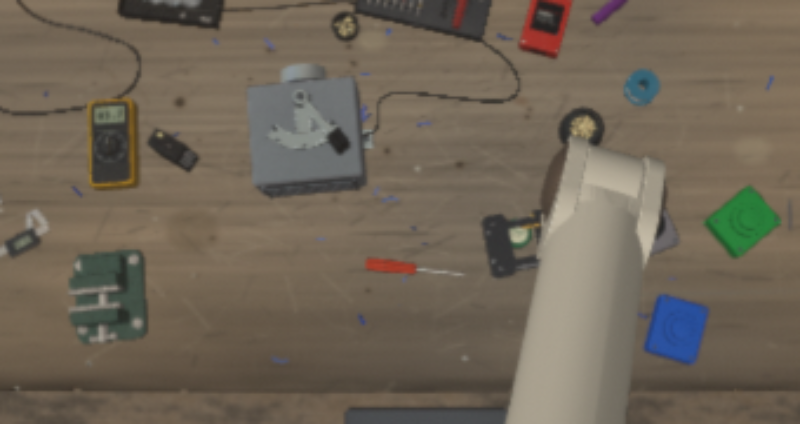

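The lever is still fully open, with the paddle at (338,140). The arm is clear and the visible things haven't moved, so I'm handing in.

```bash
python3 -c "
from plant import *
print(finish_job())"
```

```text
the job is handed in; nothing more can be done
None
```

I pushed the damper lever to its fully open end stop, then pressed the start button through its full travel and released it, and handed the job in; no verdict came back.

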